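# Pack the kit chest under its cantilever tray and lock it

### The job

Pack the battery packs, tape measure and screw carton that stand just to the right of the red tool box (whichever of them are there; leave what lies further back on the bench) into the grey kit chest: set its left dial to 2 and its right dial to 4, draw the bolt towards you all the way, swing the tray up and back as far as it goes, put the things on the floor of the compartment underneath, and lower the tray until it is fully down again. Then push the bolt fully home and turn both dials away from the code by at least one whole number. Keep the hexagon bolts in the tray and do not knock the mug over.

Things in the scene. Friction and masses are not known exactly. Their poses are not given: they have to be found in the camera images.
- chest: Grey sheet-steel kit chest with cantilever top tray, fixed. Origin: underside, mid-length; own -x = its front (lock side), +x back, +y left, z up. Base x -124 to +101 mm, y +-133 mm (arms to +-138), 85 mm high. From x -124 to -29 it is a solid lock housing, its dark top plate at z 86 mm carrying dials and bolt; behind lies the open-topped compartment, covered by the tray when that is down.
- compartment (a point): Centre of the compartment's floor (chest x 35, z 4 mm), axes as the chest's; floor 126 mm (x) by 260 mm (y), walls 81 mm above it. Things up to 79 mm high fit under the tray; put them side by side, none on another. With the tray back, its front edge is 2 mm behind the compartment's rear wall and its underside 38 mm above that wall: keep a gripper's wide side along y here.
- dial_left (a joint): Left dial, at chest x -88, y +62 mm, turning about the vertical; radians clockwise seen from above. Numeral k is at k*0.785 (45 degrees), from 0 to 6 (4.71), end stops at both; stays where left (0.05 N m). Its notch faces the bolt at 2 (1.571): only then (to about 8 degrees) can the bolt's tooth enter, and while the bolt is drawn the dial is held.
- dial_right (a joint): Right dial, at chest x -88, y -62 mm; like the left one, but its notch faces the bolt at numeral 4 (3.142).
- dial_left_grip (a point): On the left dial's axis at chest z 121 mm: TCP height to take its black pointer knob, a bar 36 mm long, 12 mm thick, z 96 to 128 mm, white line on the pointing end. In the chest's xy plane the bar points to angle -0.785 - value (from +x towards +y): at 3 to the front. Beneath is a metal skirt, 40 mm across, to z 96 mm. The fixed plate round it bears the numerals. Axes turn with the dial.
- dial_right_grip (a point): The same point of the right dial, whose knob is the same.
- bolt (a joint): Slide of the locking bolt, m: 0 = home (its two tongues lie over the lip of the tray and hold it down), 0.009 = fully drawn towards the chest's front (-x). Takes about 3 N, stays where left; blocked while a dial is off code. The tray can be raised or lowered only with the bolt drawn.
- bolt_grip (a point): In the upright dark lug at the middle of the bolt, between the dials: lug 12 mm (x) by 18 mm (y), from 97 to 131 mm over the bench; this point is at 121 mm on its axis. Grip it across y. The bolt's bar and guides beside it reach 102 mm over the bench. Axes as the chest's.
- tray_arm (a joint): Swing of the tray's arms, rad: 0 = tray down, 1.745 = up and back at its stop. Parallel arms, 90 mm between pivots, keep it level; with a = 25 degrees, at value v the tray has moved back (+x) 90 mm*(cos a - cos(a+v)) and up 90 mm*(sin(a+v) - sin a): 133 mm back, 36 mm up at the stop. 0.7 kg, free: before v = 1.13 it falls shut, past it falls open and stays.
- tray_handle (a point): Centre of the tray's handle, a round steel bar of 10 mm diameter, 110 mm long along chest y, level with the tray's rim (120 mm over the bench when down) in the open middle bay; 25 mm of air under it, 42 mm to the tray's front wall, 82 mm to its rear wall. Grip it across x. Axes as the chest's; moves with the tray.
- tray_floor (a point): Centre of the tray's inner floor, axes as the chest's. The tray is 130 mm (x) by 266 mm (y) with 33 mm walls, and has an end bin beyond each of the dividers at y +-55 mm.
- tool_box: Big red tool box, closed, fixed furniture: to 0.18 m high, about x 0.28 to 0.62, y -0.13 to 0.05 in the world. It stands between the chest (on its left) and the things to pack (on its right): carry over it.
- battery_a: Stands to the right of the red tool box; to be packed if present (None: absent). Origin: centre of its underside, z up. Dark grey tool battery pack: x -24 to +26 mm, y +-30 mm, 62 mm high with two rails to 68 mm on top; grip across x (50 mm). 0.22 kg.
- battery_b: Stands to the right of the red tool box; to be packed if present (None: absent). Origin: centre of its underside, z up. Second battery pack, the same as battery_a.
- tape_measure: Stands to the right of the red tool box; to be packed if present (None: absent). Origin: centre of its underside, z up. Pocket tape measure on edge: case x +-18 mm, y -20 to +48 mm, 68 mm high; its hook sticks out low to y -48 mm. Grip the case across x (36 mm) near y +14 mm. 0.26 kg.
- screw_carton: Stands to the right of the red tool box; to be packed if present (None: absent). Origin: centre of its underside, z up. Small carton of screws: x +-32 mm, y +-55 mm, 50 mm high; grip across x (64 mm). 0.38 kg.
- hex_bolt_a: Steel hexagon bolt, 67 mm long (its y), 20 mm across, lying in an end bin of the tray; must stay in the tray. Origin: underside at mid-length.
- hex_bolt_b: Steel hexagon bolt, 67 mm long (its y), 20 mm across, lying in an end bin of the tray; must stay in the tray. Origin: underside at mid-length.
- hex_bolt_c: Steel hexagon bolt, 67 mm long (its y), 20 mm across, lying in an end bin of the tray; must stay in the tray. Origin: underside at mid-length.
- mug: White mug, 83 mm across, 93 mm high, standing behind the red tool box; a bystander. Origin: centre of its underside.
Mind the look-alikes: they are no part of the job. There is more than one size of the tape_measure; the one meant has the size given above.

How it is judged:
By the outcome, as a careful person would: the job done as asked, in the order asked, and still so for the second after the job is handed in, with the robot touching nothing.
Of battery_a, battery_b, tape_measure, screw_carton only 2 to 3 are there at a start; the rules pass over those that are not, and their reading is None.
At some moment in a run one of battery_a, battery_b, tape_measure, screw_carton may be knocked a few centimetres aside while the robot is not near it.
It also fails if it takes over 210 s, if anything falls off the work surface, if the arm or the gripper's body presses on something with over 40 N, if the wrist force passes 120 N, or if a joint passes its speed limit or range.

### The arm

A 7-joint arm with a two-finger parallel gripper is mounted at the origin on a cart in front of the work surface, level with it; the furniture and walls round the work are solid. World frame = base frame: x ahead of the robot, y to its left, z up, the work surface at z = 0. Lengths are in m, angles in rad, forces in N, time in s.
With the tool pointing down it reaches from about 0.4 to 0.9 m from the base axis. Payload 5.5 kg.
Tool frame: the origin (TCP) lies between the finger pads, 19 mm behind the fingertips; this is the grasp point; z points along the fingers, y is the line along which they close (so a half turn about z gives the same grasp; the last joint's range is limited). The gripper opens to 92 mm and grips with 3 to 60 N. Pads are 19 mm wide; open, the fingers measure 130 mm over their backs; the gripper's body (75 mm by 190 mm) begins 47 mm behind the grasp point.
Start: joints at [1.541, 0.501, -0.427, 1.55, 0.221, 1.138, -0.21], TCP at [0.188, -0.622, 0.246] pointing down, gripper open.
Joint ranges: [-2.88, 2.88], [-0.31, 2.03], [-1.54, 1.56], [0.2, 2.42], [-1.41, 4.55], [0.19, 2.02], [-2.57, 2.57]. Speed limits (rad/s): [2.57, 2.57, 3.14, 3.14, 3.14, 3.14, 3.14].

### API

Orientations are given as a unit quaternion [x, y, z, w].
In Python, from bench import manip, effector, viewer gives the robot as it stands. Calls block until the motion is done:
- manip.move_pose(position, orientation): joint-space move of the TCP to a pose.
- manip.servo_line(position, ori=None, vel=0.15): straight line of the TCP; ori=None keeps the orientation; vel is the mean speed in m/s.
- manip.movej(angles): joint-space move.
- effector.open_jaws() and effector.close(f_grip=None): open the fingers fully, or close them until they stop; f_grip is the grip in N (None keeps the last).
- manip.sleep(seconds).
- manip.solve_ik(position, orientation): joint angles nearest the present ones, or None.
- viewer.get_image(name): name is "side" or "top" or "wrist"; returns the picture (400x640x3 uint8, red, green, blue); there is no depth.
- viewer.get_calibration(name): a dict with "vfov" (degrees; the focal length in pixels is half the picture's height over the tangent of half this angle, whatever the lens; pixels are square), "cx", "cy" (the principal point, pixels), "eye" and "attitude" of the camera in the world. Camera axes: x right, y down, z forward; pixel columns grow to the right and rows downward; lengths in m; the calibration is good to about 2 mm. The wrist camera is an equidistant fisheye: a pixel r from the principal point sees the ray r / f radians off the axis. A picture is of the moment at which its call begins: read the wrist's pose just before it. get_calibration takes no time and is no camera call; for the wrist camera it gives the pose at the moment of the call.
A pose or a line that the arm cannot do raises manip.PlanningError and nothing moves.
- manip.hand_in(): hands the job in; it is judged then, once.
Readings, each from a call of its own:
- manip.current_clock(): time.
- manip.current_q(): joint angles.
- manip.current_joint_velocities(): joint speeds.
- manip.current_tau(): joint torques, N m.
- manip.current_tool_pos(): TCP position.
- manip.current_tcp_rot(): TCP orientation.
- manip.current_force(): force on the tool from outside, world axes, zero at the start.
- manip.current_wrist_torque(): the same for the moment, N m.
- manip.current_finger_gap(): finger opening in m.
- manip.current_gripper_force(): force on a finger pad.
Only numpy, scipy, OpenCV 4.12 (cv2) and the standard library are available. Lean on these libraries where they do the work, as an engineer would, in place of code of your own. Each camera call takes 0.05 s, during which the arm holds its last target. There are 200 camera calls.

## Working session

There is one attempt and no reset: what is moved stays moved. The work goes in short steps, each a Python script; the robot and the scene stay as the last script left them, time stands still between calls to the robot, and variables do not carry over. Pictures are saved under pics/ and viewed, at most 14 in all, crops included, and the job is handed in when it is done.

```bash
mkdir -p pics; ls
cat > h.py <<'E'
import numpy as np, cv2
from scipy.spatial.transform import Rotation as R
from bench import manip, effector, viewer
def snap(cam,name):
    im=viewer.get_image(cam); cv2.imwrite(f'pics/{name}.png',im[:,:,::-1]); return im
E
python3 - <<'E'
from h import *
for c in ['top','side','wrist']:
    print(c,viewer.get_calibration(c)); snap(c,c+'0')
print(manip.current_clock(),manip.current_tool_pos(),manip.current_tcp_rot(),manip.current_finger_gap())
E
```

```text
pics
top {'vfov': 49.61134852335939, 'cx': 319.4798863332546, 'cy': 200.9077094503033, 'eye': array([ 0.30763741, -0.01973325,  1.36612648]), 'attitude': array([ 0.71328335, -0.69596247,  0.06142149, -0.05559234])}
side {'vfov': 46.269313738883014, 'cx': 316.93241068985674, 'cy': 194.1148284821076, 'eye': array([0.49459022, 1.04080184, 0.9382455 ]), 'attitude': array([-0.00719908,  0.89957649, -0.43661469,  0.00882724])}
wrist {'vfov': 65.70646984690485, 'cx': 318.45960480713893, 'cy': 199.0100995784627, 'eye': array([ 0.26610914, -0.59790338,  0.3830992 ]), 'attitude': array([ 0.79345892, -0.58888151, -0.09245439,  0.12285641])}
0.15 [ 0.18743407 -0.62186286  0.24473064] [ 9.89296421e-01  1.45917934e-01 -9.75470703e-05 -7.33211914e-04] 0.09166808486688827
```

View pics/top0.png

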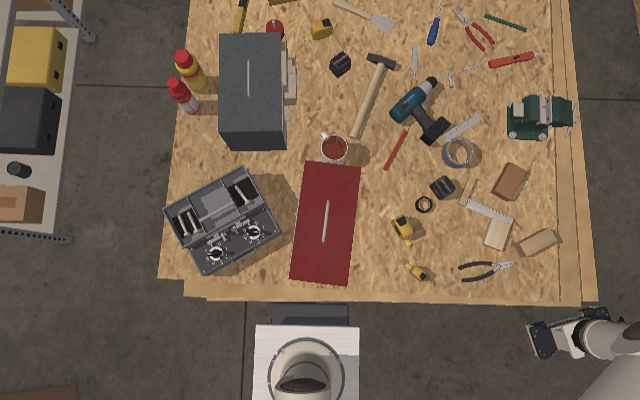

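View pics/side0.png

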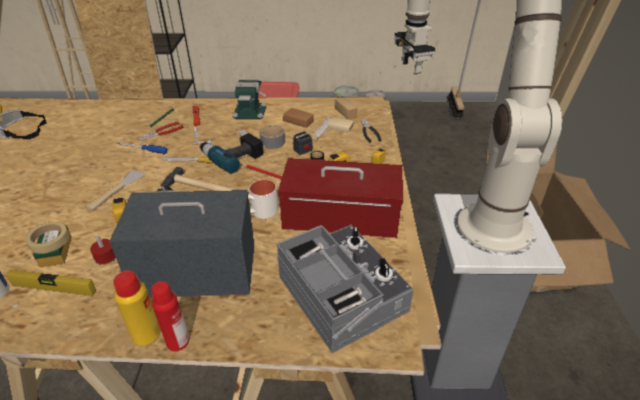

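View pics/wrist0.png

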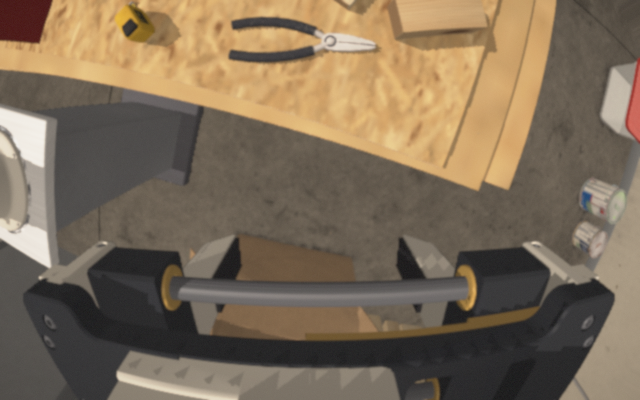

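The top view shows the chest near (222,222) and the tool box near (325,225). The candidates to pack are yellow tapes at (402,228) and (416,272), and dark packs at (442,187) and further back at (340,64). There are also brown blocks at (510,182), (497,233) and (537,242). I'll enlarge to tell them apart.

Run:
```python
import cv2,numpy as np
im=cv2.imread('pics/top0.png')
a=cv2.resize(im[155:295,375:575],None,fx=4,fy=4,interpolation=cv2.INTER_CUBIC)
b=cv2.resize(im[155:285,155:295],None,fx=4.6,fy=4.6,interpolation=cv2.INTER_CUBIC)
cv2.imwrite('pics/c1.png',a);cv2.imwrite('pics/c2.png',b)
```

```text
(no output)
```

View pics/c1.png

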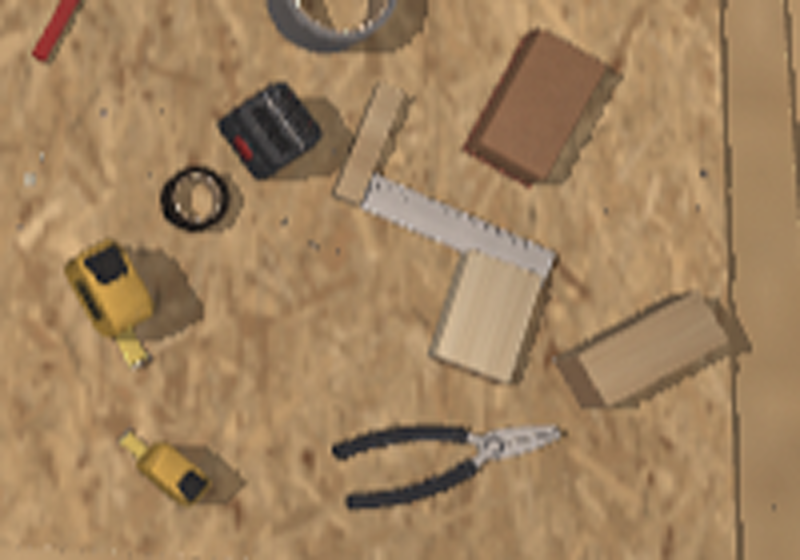

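View pics/c2.png

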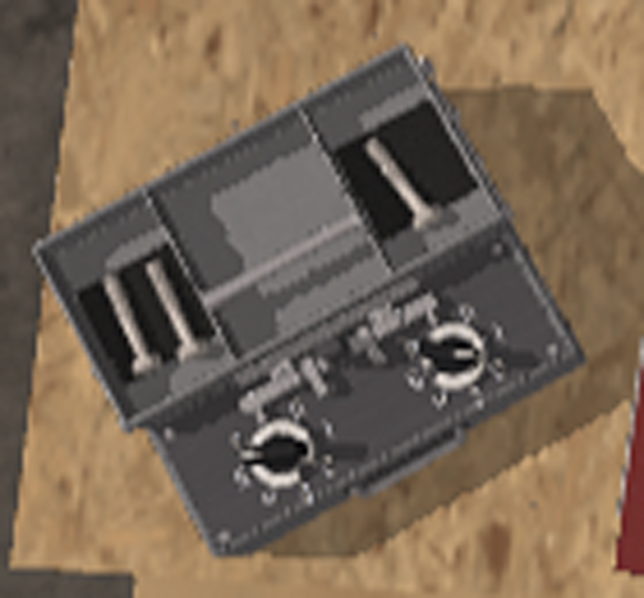

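```bash
cat >> h.py <<'E'
def ray(cal,uv,cam):
    f=200/np.tan(np.radians(cal['vfov'])/2); d=(np.array(uv,float)-[cal['cx'],cal['cy']])/f
    if cam=='wrist':
        r=np.hypot(*d); v=np.array([*(d*(np.sin(r)/r if r>1e-9 else 1)),np.cos(r)])
    else: v=np.array([d[0],d[1],1.]); v/=np.linalg.norm(v)
    return cal['eye'],R.from_quat(cal['attitude']).apply(v)
def onz(cal,uv,z,cam='top'):
    e,v=ray(cal,uv,cam); return e+v*(z-e[2])/v[2]
def tri(*obs):
    A=np.zeros((3,3));b=np.zeros(3)
    for cal,uv,cam in obs:
        e,v=ray(cal,uv,cam); P=np.eye(3)-np.outer(v,v); A+=P; b+=P@e
    return np.linalg.solve(A,b)
def proj(cal,p,cam='top'):
    q=R.from_quat(cal['attitude']).inv().apply(np.asarray(p)-cal['eye']); f=200/np.tan(np.radians(cal['vfov'])/2)
    if cam=='wrist':
        h=np.hypot(q[0],q[1]); k=np.arctan2(h,q[2])/h
    else: k=1/q[2]
    return np.array([cal['cx'],cal['cy']])+f*k*q[:2]
def down(yaw):  # tool down, tool y (closing line) at world angle yaw (mod pi)
    y=np.array([np.cos(yaw),np.sin(yaw),0]); z=np.array([0,0,-1.]); x=np.cross(y,z)
    return R.from_matrix(np.stack([x,y,z],1)).as_quat()
E
python3 - <<'E'
from h import *
np.set_printoptions(precision=4,suppress=True)
cal=viewer.get_calibration('top')
F=lambda u,v,z: onz(cal,(155+u/4.6,155+v/4.6),z)
n=['BL','BR','FR','FL','HL','HR','dl','dr','lug']
P=[F(*a) for a in [(38,245,.12),(408,45,.12),(503,215,.12),(130,428,.12),(215,555,.086),(583,358,.086),(278,452,.128),(455,353,.128),(370,340,.131)]]
for a,p in zip(n,P): print(a,p)
d=lambda i,j: np.linalg.norm(P[i]-P[j])
print('sizes 266/130:',d(0,1),d(2,3),d(1,2),d(0,3),'266:',d(4,5),'124:',d(6,7))
for i,j in [(1,0),(2,3),(5,4),(7,6)]:
    v=P[j]-P[i]; print(np.degrees(np.arctan2(v[1],v[0]))-90)
for u,v,z in [(510,182,.05),(497,233,.03),(402,228,.068),(416,272,.04),(442,187,.065)]: print(onz(cal,(u,v),z))
effector.open_jaws()
for yaw in np.radians([0,180,30,-30,90]):
    q=manip.solve_ik([.45,-.36,.42],down(yaw)); print(yaw,q)
print(R.from_quat(manip.current_tcp_rot()).as_matrix())
E
```

```text
BL [0.483 0.425 0.12 ]
BR [0.6186 0.1989 0.12  ]
FR [0.5096 0.1331 0.12  ]
FL [0.3696 0.3585 0.12  ]
HL [0.2928 0.3092 0.086 ]
HR [0.4232 0.0817 0.086 ]
dl [0.3567 0.264  0.128 ]
dr [0.4205 0.158  0.128 ]
lug [0.4271 0.2107 0.131 ]
sizes 266/130: 0.2636006405053493 0.2653131370086043 0.12742728902480555 0.13138335978167337 266: 0.2622595290837235 124: 0.1236996266254303
30.976318150796516
31.829348817371255
29.8042122170676
31.050702877122106
[ 0.6028 -0.621   0.05  ]
[ 0.4442 -0.5816  0.03  ]
[ 0.4483 -0.2787  0.068 ]
[ 0.3185 -0.3257  0.04  ]
[ 0.5782 -0.4034  0.065 ]
0.0 [ 1.3047  0.3251 -0.8815  1.4868  0.251   1.4475  0.4182]
3.141592653589793 [-0.3028  0.4961  1.3655  1.5372 -0.486   1.5033 -2.0705]
0.5235987755982988 [ 1.3441  0.3421 -0.9426  1.4857  0.2768  1.4542  0.9207]
-0.5235987755982988 [ 1.2355  0.301  -0.7798  1.4889  0.2119  1.4385 -0.0733]
1.5707963267948966 [ 1.4585  0.4138 -1.1431  1.4827  0.3761  1.4851  1.8867]
[[ 0.9574  0.2887 -0.0001]
 [ 0.2887 -0.9574  0.0004]
 [ 0.     -0.0004 -1.    ]]
```

Run:
```python
from h import *
R0=down(-np.pi/2-0.0)
c=[(.42,-.45,.40,-1.57),(.42,-.45,.40,-1.0),(.42,-.45,.40,-1.9)]
for x,y,z,a in c:
    q=manip.solve_ik([x,y,z],down(a)); print(a,q)
    if q is not None: break
manip.move_pose([x,y,z],down(a)); manip.sleep(.3)
print(manip.current_clock(),viewer.get_calibration('wrist')); snap('wrist','w1')
```

```text
-1.57 [ 1.14207532  0.34194254 -0.49234927  1.43141147  0.16131726  1.40834859
 -0.92215961]
1.9083 {'vfov': 65.70646984690485, 'cx': 318.45960480713893, 'cy': 199.0100995784627, 'eye': array([ 0.50144894, -0.45053301,  0.53788232]), 'attitude': array([ 0.69869034, -0.69862788, -0.10920589,  0.10874267])}
```

View pics/w1.png

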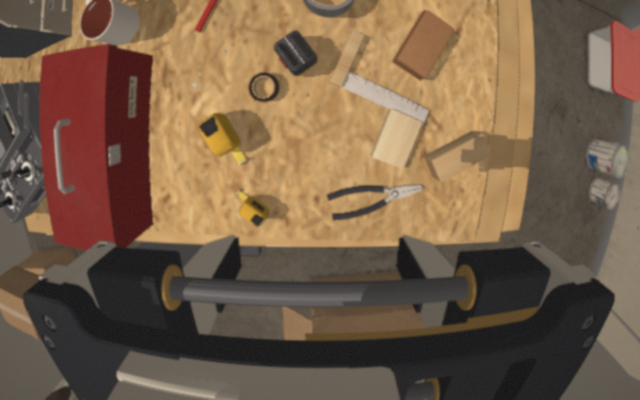

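Wrist view: the battery is at (295,53), the larger tape at (218,134), the smaller tape at (254,208), the brown block at (425,45) and offcuts at (398,137) and (455,155). I'll measure the brown block and the tapes by triangulation.

Run:
```python
import cv2
im=cv2.imread('pics/w1.png')
a=cv2.resize(im[0:230,190:480],None,fx=2.6,fy=2.6,interpolation=cv2.INTER_CUBIC)
cv2.imwrite('pics/c3.png',a)
```

```text
(no output)
```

View pics/c3.png

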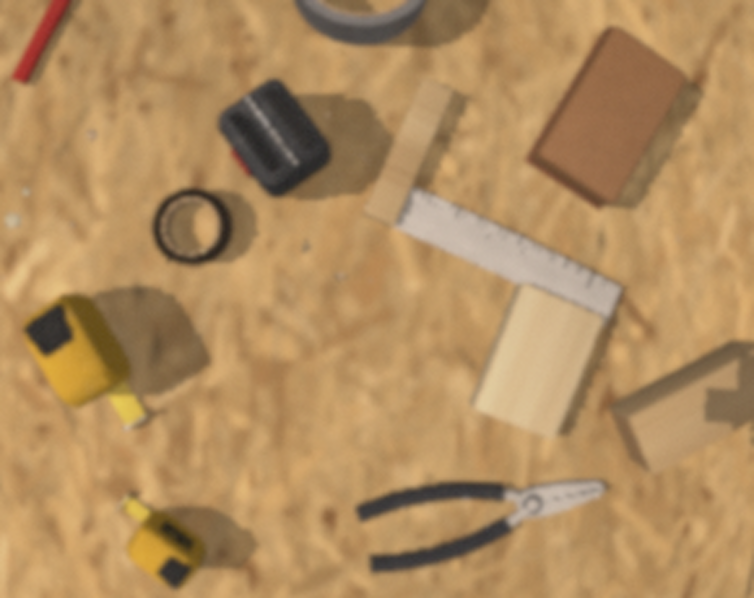

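```bash
cat >> h.py <<'E'
import json
W1={'vfov':65.70646984690485,'cx':318.45960480713893,'cy':199.0100995784627,'eye':np.array([.50144894,-.45053301,.53788232]),'attitude':np.array([0.69869034,-0.69862788,-0.10920589,0.10874267])}
E
python3 - <<'E'
from h import *
np.set_printoptions(precision=4,suppress=True)
T=viewer.get_calibration('top')
w=lambda u,v:(W1,(190+u/2.6,v/2.6),'wrist'); t=lambda u,v:(T,(375+u/4,155+v/4),'top')
D={'brownA':(615,27,540,29),'brownB':(688,78,615,72),'brownC':(604,205,532,185),'offcA':(525,285,470,250),'offcB':(565,437,515,383),
'creamL':(613,412,557,357),'creamBot':(650,470,590,405),
'bigtape_win':(47,330,105,265),'smalltape_win':(173,572,192,487),'batt_frontcorner':(278,194,265,178),'batt_top':(275,82,280,84),'batt_R':(328,150,320,130),'batt_L':(222,130,221,127)}
for k,(a,b,c,d) in D.items(): print(k,tri(w(a,b),t(c,d)))
E
```

```text
brownA [ 0.6686 -0.6282  0.0404]
brownB [ 0.5951 -0.6044  0.2027]
brownC [ 0.551  -0.6335  0.0005]
offcA [ 0.4935 -0.5732  0.0216]
offcB [ 0.3909 -0.6087  0.0106]
creamL [ 0.4112 -0.6387  0.0202]
creamBot [ 0.3738 -0.663   0.028 ]
bigtape_win [ 0.4695 -0.2765  0.0671]
smalltape_win [ 0.3057 -0.3441  0.0477]
batt_frontcorner [ 0.5492 -0.4148  0.0145]
batt_top [ 0.6149 -0.4157  0.0576]
batt_R [ 0.5758 -0.4461  0.0581]
batt_L [ 0.5904 -0.3795  0.0187]
```

Run:
```python
from h import *
np.set_printoptions(precision=4,suppress=True)
T=viewer.get_calibration('top'); S=viewer.get_calibration('side')
def quad(fn,box,cal,cam):
    u0,u1,v0,v1=box
    im=cv2.cvtColor(cv2.imread(fn),cv2.COLOR_BGR2HSV); 
    c=im[(v0+v1)//2-2:(v0+v1)//2+3,(u0+u1)//2-2:(u0+u1)//2+3].reshape(-1,3).mean(0); print(c)
    m=(np.abs(im.astype(float)-c)<[5,45,30]).all(2).astype(np.uint8); k=np.zeros_like(m);k[v0:v1,u0:u1]=1
    m=cv2.morphologyEx(m*k,cv2.MORPH_OPEN,np.ones((3,3)))
    cs=max(cv2.findContours(m,0,1)[0],key=cv2.contourArea); b=cv2.boxPoints(cv2.minAreaRect(cs)); print(cv2.minAreaRect(cs))
    return b
b=quad('pics/top0.png',(488,532,160,204),T,'top')
a=quad('pics/w1.png',(388,462,6,84),W1,'wrist')
for p in b:
    for q in a:
        X=tri((T,p,'top'),(W1,q,'wrist')); r=np.linalg.norm(proj(T,X)-p)
        if r<3: print(p,q,X,r)
for z in (0,.022,.05):
    P=[onz(T,p,z) for p in b]; Q=[onz(W1,p,z,'wrist') for p in a]
    f=lambda P:[np.linalg.norm(P[i]-P[(i+1)%4]) for i in range(4)]
    print(z,f(P),np.mean(P,0),f(Q),np.mean(Q,0))
```

```text
[ 12.52 117.08 137.32]
((513.4815063476562, 179.57728576660156), (24.20762062072754, 39.35665512084961), 27.552812576293945)
[ 13.08 132.16 152.44]
((431.8399963378906, 42.3800048828125), (52.600006103515625, 69.20001220703125), 36.869895935058594)
[493.6479 191.425 ] [390.04  54.28] [ 0.5728 -0.5574  0.0748] 2.0507733021984205
[511.853 156.532] [431.56  -1.08] [ 0.6875 -0.6343  0.046 ] 0.6162756151020966
[533.3151 167.7296] [431.56  -1.08] [ 0.5454 -0.4935  0.4357] 2.8622830202307297
[533.3151 167.7296] [473.64  30.48] [ 0.655  -0.7199  0.0191] 2.581188021117254
[515.11   202.6226] [432.12  85.84] [ 0.5367 -0.631   0.0561] 0.06175485805270263
0 [np.float64(0.134512874438481), np.float64(0.07721188457481752), np.float64(0.1340240384972493), np.float64(0.07614534966330821)] [ 0.6227 -0.6557 -0.    ] [np.float64(0.13974905728817466), np.float64(0.09772472213658001), np.float64(0.144332032064639), np.float64(0.09358205598860952)] [ 0.6239 -0.6541  0.    ]
0.022 [np.float64(0.13234668904354513), np.float64(0.07596847008843739), np.float64(0.13186572528020593), np.float64(0.07491911057636945)] [ 0.6177 -0.6455  0.022 ] [np.float64(0.1340331615503488), np.float64(0.09372766960842689), np.float64(0.1384286874344937), np.float64(0.08975444322797922)] [ 0.6189 -0.6458  0.022 ]
0.05 [np.float64(0.12958972581362654), np.float64(0.07438594256031718), np.float64(0.12911878118578712), np.float64(0.07335844264753841)] [ 0.6112 -0.6325  0.05  ] [np.float64(0.12675838515675242), np.float64(0.08864051184532322), np.float64(0.13091533972339986), np.float64(0.08488293607808621)] [ 0.6125 -0.6352  0.05  ]
```

```bash
cat >> h.py <<'E'
CO=np.array([.464,.2563]); CY=np.radians(31)
def ch(x,y,z):
    c,s=np.cos(CY),np.sin(CY); return np.array([CO[0]+c*x-s*y,CO[1]+s*x+c*y,z])
E
python3 - <<'E'
from h import *
for r in (0,90,-90,180):   # tool x dir rel. chest x
    a=CY+np.radians(r); 
    e=ch(-50,0,0)if 0 else ch(-.05,0,0); p=[e[0]-.08*np.cos(a),e[1]-.08*np.sin(a),.30]
    q=manip.solve_ik(p,down(a-np.pi/2)); print(r,p,q)
    if q is not None:
        manip.servo_line([.42,-.3,.42],vel=.3) if 0 else None
        try:
            manip.move_pose([.45,0,.42],down(a-np.pi/2)); manip.move_pose(p,down(a-np.pi/2))
        except manip.PlanningError as E_: print(E_); continue
        break
manip.sleep(.3); c=viewer.get_calibration('wrist'); snap('wrist','w2'); print(manip.current_clock())
json.dump({k:(v.tolist() if hasattr(v,'tolist') else v) for k,v in c.items()},open('w2.json','w'))
E
```

```text
0 [np.float64(0.35256825090872546), np.float64(0.18934505026169293), 0.3] [ 1.1266456  -0.2834407  -1.4444844   2.04188535 -0.3081927   1.15452343
 -1.21437613]
4.9333
```

View pics/w2.png

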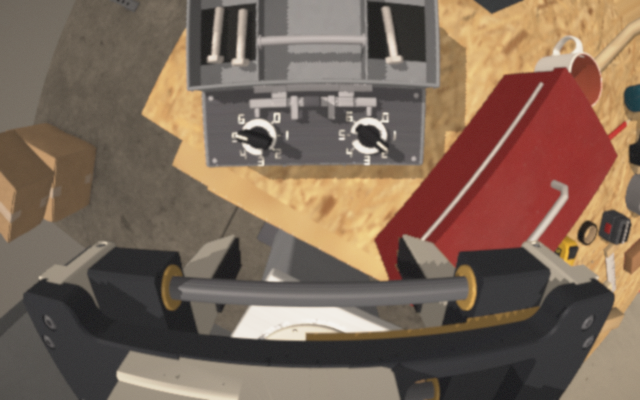

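Run:
```python
import cv2
im=cv2.imread('pics/w2.png')
cv2.imwrite('pics/c4.png',cv2.resize(im[80:175,200:435],None,fx=3.4,fy=3.4,interpolation=cv2.INTER_CUBIC))
```

```text
(no output)
```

View pics/c4.png

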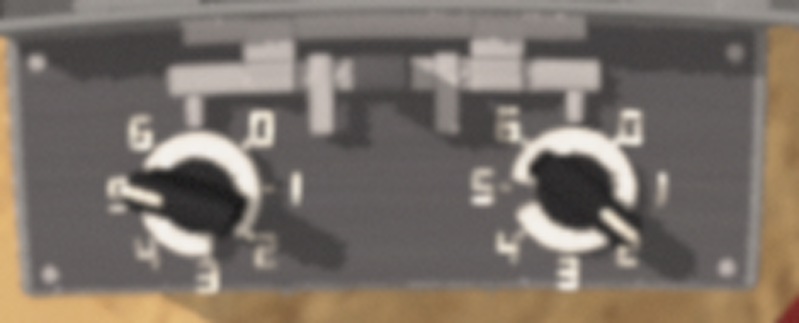

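Run:
```python
from h import *
np.set_printoptions(precision=4,suppress=True)
c=json.load(open('w2.json')); c={k:np.array(v) for k,v in c.items()}
def inch(p):
    d=p[:2]-CO; cs,s=np.cos(CY),np.sin(CY); return np.array([cs*d[0]+s*d[1],-s*d[0]+cs*d[1]])*1e3
G=lambda u,v,z: onz(c,(200+u/3.4,80+v/3.4),z,'wrist')
for n,u,v,z in [('FL',25,293,.086),('FR',754,288,.086),('Lin',160,198,.128),('Ltip',122,185,.128),('Rin',605,212,.128),('Rtip',637,241,.128),('lug',380,72,.131),
  ('Rbarback',540,160,.128),('Lbarback',240,212,.128),('skirtL',200,192,.096),('skirtR',575,190,.096),('n1L',268,189,.086),('n1R',632,188,.086)]:
    p=G(u,v,z); print(n,p,inch(p))
# tray features, full-pixel: handle ends ~(258,41),(366,40)
for uv in [(259,40),(367,40)]: p=onz(c,uv,.12,'wrist'); print(p,inch(p))
```

```text
FL [0.2937 0.311  0.086 ] [-117.8004  134.6129]
FR [0.4283 0.0898 0.086 ] [-116.3719 -124.3685]
Lin [0.357  0.2769 0.128 ] [-81.1008  72.7709]
Ltip [0.3547 0.2892 0.128 ] [-76.7381  84.4997]
Rin [0.4218 0.1601 0.128 ] [-85.7634 -60.7062]
Rtip [0.4196 0.1469 0.128 ] [-94.3862 -70.9551]
lug [0.4222 0.2386 0.131 ] [-44.9073   6.3662]
Rbarback [0.4245 0.1851 0.128 ] [-70.547  -40.6494]
Lbarback [0.3654 0.2535 0.128 ] [-85.9556  48.3948]
skirtL [0.3586 0.2707 0.096 ] [-82.9556  66.6323]
skirtR [0.4223 0.1652 0.096 ] [-82.6091 -56.6065]
n1L [0.3691 0.2521 0.086 ] [-83.4891  45.2178]
n1R [0.4335 0.147  0.086 ] [-82.4505 -77.9721]
[0.4511 0.3189 0.12  ] [21.1672 60.3455]
[0.5069 0.2244 0.12  ] [ 20.3917 -49.4435]
```

The pointers read about 5.4 on the left and 1.9 on the right. The wrist and top views agree on the skirts to about 2 mm, which puts the chest at (0.466, 0.263), yaw 31°. I'll turn the dials next, keeping the open fingers clear of the lug and the tray wall.

```bash
cat >> h.py <<'E'
CO=np.array([.466,.2628])
np.set_printoptions(precision=4,suppress=True)
def dial(side,segs,z=.128,grip=25,up=.2):
    """segs: (closing angle start,end deg in chest frame, offset m, direction of offset rel. start deg)"""
    cy=.062*side
    for a0,a1,off,od in segs:
        def P(a,z):
            t=np.radians(od+a-a0); return ch(-.088+off*np.cos(t),cy+off*np.sin(t),z),down(CY+np.radians(a))
        p,o=P(a0,up); manip.move_pose(p,o); manip.servo_line(P(a0,z)[0],vel=.1); effector.close(f_grip=grip)
        print('gap',manip.current_finger_gap(),manip.current_force())
        n=int(np.ceil(abs(a1-a0)/12))
        for a in np.linspace(a0,a1,n+1)[1:]:
            manip.move_pose(*P(a,z))
        print('turned',manip.current_force(),manip.current_wrist_torque(),manip.current_clock())
        effector.open_jaws(); manip.servo_line(P(a1,up)[0],vel=.2)
E
python3 - <<'E'
from h import *
for a in (-35,90,-90,-45,-135): 
    for s in (1,-1): print(a,s,manip.solve_ik(ch(-.088,.062*s,.128),down(CY+np.radians(a))))
dial(1,[(-35,90,0,0),(-90,-45,.003,0)])
dial(-1,[(-45,-135,.003,45)])
p=ch(-.20,0,.28); manip.move_pose(ch(-.13,0,.3),down(CY-np.pi/2)); manip.sleep(.2)
c=viewer.get_calibration('wrist'); im=snap('wrist','w3'); print(manip.current_clock())
json.dump({k:(v.tolist() if hasattr(v,'tolist') else v) for k,v in c.items()},open('w3.json','w'))
cv2.imwrite('pics/c5.png',cv2.resize(im[70:175,190:445,::-1],None,fx=3,fy=3,interpolation=cv2.INTER_CUBIC))
E
```

```text
-35 1 [ 0.2951  0.644  -1.2563  2.1208  0.7735  0.9565 -1.4718]
-35 -1 [ 0.6076  0.7388 -1.3453  2.1109  0.8675  1.0364 -1.273 ]
90 1 [ 0.3156  0.6814 -1.2974  2.1204  0.8134  0.9875  0.6757]
90 -1 [ 0.5867  0.6913 -1.2978  2.1113  0.8206  0.9958  0.9481]
-90 1 [ 0.0892  0.4473 -0.9405  2.1252  0.5048  0.8074 -2.1959]
-90 -1 [ 0.5322  0.6028 -1.1942  2.1123  0.7222  0.9232 -2.1093]
-45 1 [ 0.2652  0.5995 -1.2019  2.1214  0.7223  0.9206 -1.6021]
-45 -1 [ 0.5983  0.7161 -1.3232  2.1111  0.8456  1.0169 -1.4291]
-135 1 [-0.7191  0.2875  0.0146  2.1494 -0.0064  0.7048 -2.5153]
-135 -1 [-0.0581  0.3234 -0.4265  2.1278  0.199   0.7276 -2.4294]
gap 0.011833451953732838 [-2.2028  0.9085 -0.539 ]
turned [-1.1885  7.3964 -6.0546] [1.8565 0.0699 0.0383] 11.0333
gap 0.011644728003452232 [-1.7707  2.1192 -0.7826]
turned [-3.4735  4.3919 -0.012 ] [0.9935 0.587  0.0493] 18.3333
gap 0.01219168279904103 [-0.6328 -0.0556  0.6176]
turned [-4.761   4.8603  3.4888] [ 1.1562  1.1809 -0.0052] 25.0833
27.9667
```

View pics/c5.png

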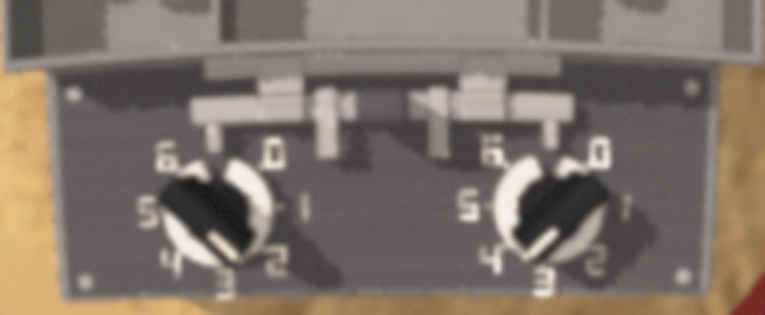

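```bash
cat >> h.py <<'E'
def load(fn): return {k:np.array(v) for k,v in json.load(open(fn)).items()}
def inch(p):
    d=p[:2]-CO; cs,s=np.cos(CY),np.sin(CY); return np.array([cs*d[0]+s*d[1],-s*d[0]+cs*d[1]])*1e3
E
python3 - <<'E'
from h import *
c=load('w3.json'); G=lambda u,v,z: inch(onz(c,(190+u/3,70+v/3),z,'wrist'))
for n,a,b in [('L',(208,235),(240,262)),('R',(557,230),(527,257)),('Lbar edge',(163,205),(218,258)),('Lbar2',(200,175),(252,243)),('Rb1',(510,237),(575,170)),('Rb2',(545,265),(605,210))]:
    p,q=G(*a,.128),G(*b,.128); print(n,p,q,np.degrees(np.arctan2(*(q-p)[::-1])))
print('skirts',G(217,212,.096),G(548,208,.096),'lug',G(382,105,.131))
E
```

```text
L [-92.7629  60.4725] [-102.2864   49.7339] -131.56822199923272
R [-91.1546 -57.8098] [-100.6279  -47.7733] 133.34642512929372
Lbar edge [-82.0262  75.7817] [-100.7779   57.3106] -135.43198293975368
Lbar2 [-72.1818  62.5036] [-95.7947  45.3889] -144.0654098497307
Rb1 [-93.8308 -41.7463] [-70.527  -63.3382] -42.81618714939683
Rb2 [-103.3094  -54.0936] [-83.8706 -74.2753] -46.07411499600326
skirts [-88.7947  62.9961] [-87.4152 -60.0617] lug [-49.7755   1.3403]
```

```bash
cat >> h.py <<'E'
def boltmove(x0,x1):
    o=down(CY-np.pi/2)
    manip.move_pose(ch(x0,0.001,.2),o); manip.servo_line(ch(x0,0.001,.125),vel=.1); effector.close(f_grip=30); print('gap',manip.current_finger_gap(),manip.current_force())
    manip.servo_line(ch(x1,0.001,.125),vel=.02); print('f',manip.current_force(),inch(manip.current_tool_pos()))
    effector.open_jaws(); manip.servo_line(ch(x1,0.001,.2),vel=.2); print(manip.current_clock())
E
python3 - <<'E'
from h import *
boltmove(-.050,-.061)
# tray handle look
manip.move_pose(ch(-.10,0,.3),down(CY-np.pi/2)); manip.sleep(.2)
c=viewer.get_calibration('wrist'); im=snap('wrist','w4')
json.dump({k:(v.tolist() if hasattr(v,'tolist') else v) for k,v in c.items()},open('w4.json','w'))
cv2.imwrite('pics/c6.png',cv2.resize(im[0:200,170:470,::-1],None,fx=2.6,fy=2.6,interpolation=cv2.INTER_CUBIC))
E
```

```text
gap 0.017613095651833766 [-0.1681  0.9182  0.1835]
f [  6.4531   5.2079 -10.3902] [-59.1953   1.193 ]
33.0417
```

View pics/c6.png

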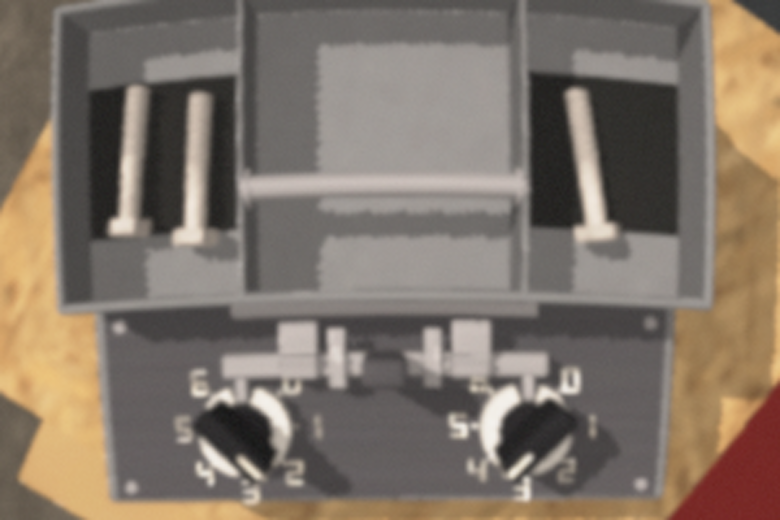

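The bolt is drawn: its teeth sit in both notches, and the handle shows at about (385,185) in the crop. Opened fully, the fingers span more than the tray's inside. I'll therefore grip the bar with the tool tilted 17°, which keeps the front finger above the front rim.

```bash
cat >> h.py <<'E'
TILT=np.radians(17)
def tiltq():
    # closing line in chest xz plane; tool axis down and towards -x (chest)
    z=np.array([-np.sin(TILT),0,-np.cos(TILT)]); y=np.array([np.cos(TILT),0,-np.sin(TILT)])
    M=np.stack([np.cross(y,z),y,z],1)
    best=None
    for s in (1,-1):
        N=M*[s,s,1]; q=(R.from_euler('z',CY)*R.from_matrix(N)).as_quat()
        yield q
def htcp(v,back=.009,hx=.016,hz=.12):
    a=np.radians(25); x=hx+.09*(np.cos(a)-np.cos(a+v)); z=hz+.09*(np.sin(a+v)-np.sin(a))
    return ch(x+back*np.sin(TILT),0,z+back*np.cos(TILT))
E
python3 - <<'E'
from h import *
c=load('w4.json'); G=lambda u,v,z: inch(onz(c,(170+u/2.6,v/2.6),z,'wrist'))
print('handle',G(262,186,.12),G(385,184,.12),G(505,184,.12),'front rim',G(385,300,.12),'FRc',G(705,303,.12),'FLc',G(62,308,.12),'lug',G(383,370,.131))
for q in tiltq():
    for v in (0,.6,1.2,1.745): print(v,manip.solve_ik(htcp(v),q))
    print(manip.solve_ik(htcp(0,.09),q))
E
```

```text
handle [14.8391 48.8596] [14.643   1.2071] [ 15.6072 -45.2153] front rim [-31.1182   1.1781] FRc [ -27.5558 -129.8212] FLc [-29.6901 134.0262] lug [-57.457    1.8888]
0 [ 0.1086  0.8847 -1.038   1.6239  0.6577  1.3796 -0.5528]
0.6 [ 0.0882  0.9047 -1.0821  1.5005  0.6656  1.4931 -0.5362]
1.2 [ 0.0322  0.9826 -1.1106  1.3349  0.7226  1.596  -0.5198]
1.745 [-0.03    1.0693 -1.1128  1.193   0.7859  1.6479 -0.4936]
[ 0.1005  0.8315 -1.0802  1.5079  0.6032  1.5181 -0.5104]
0 [-1.2617  0.9482  1.1275  1.6745 -0.7476  1.3901 -2.528 ]
0.6 [-1.282   1.0997  1.3496  1.5537 -0.8942  1.6086 -2.4435]
1.2 [-1.2056  1.1415  1.3488  1.3884 -0.9269  1.6866 -2.4957]
1.745 [-1.1346  1.2133  1.3477  1.2465 -0.9935  1.7315 -2.5405]
[-1.299   1.0199  1.3511  1.5611 -0.8205  1.6202 -2.466 ]
```

```bash
sed -i 's/hx=.016/hx=.0155/' h.py
python3 - <<'E'
from h import *
q=next(tiltq())
p0=htcp(0); manip.move_pose(p0+[0,0,.09],q); manip.servo_line(p0+[0,0,.03],vel=.1); manip.servo_line(p0,vel=.03)
print('down',manip.current_force(),manip.current_tool_pos()-p0)
if np.abs(manip.current_force()).max()<8:
    effector.close(f_grip=40); g=manip.current_finger_gap(); print('gap',g,manip.current_force())
    if .007<g<.013:
        for v in np.linspace(0,.35,4)[1:]:
            manip.servo_line(htcp(v),vel=.05); print(v,manip.current_force(),manip.current_finger_gap())
print(manip.current_clock()); snap('side','s1')
E
```

```text
down [-0.1409  0.4144  0.1324] [0.0001 0.0001 0.0002]
gap 0.008438281332250018 [ 0.0061  0.3892 -0.6851]
0.11666666666666665 [ 0.1733  1.0656 -6.2325] 0.008864550548088462
0.2333333333333333 [-1.5383  0.2292 -5.8487] 0.008567840903113697
0.35 [-0.441   1.7037 -6.8443] 0.009080457705477116
39.1083
```

View pics/s1.png

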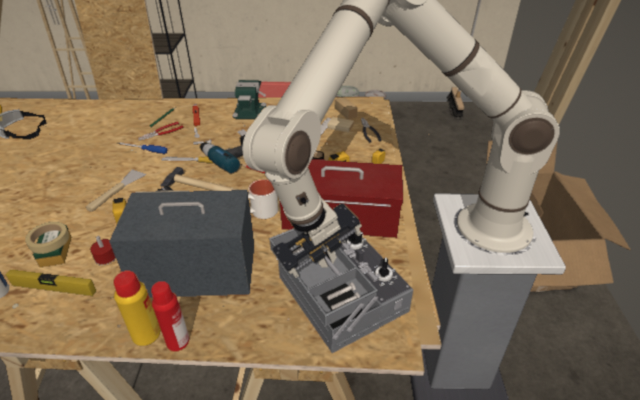

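The tray lifts cleanly: 7 N matches its weight. I'll continue to the stop.

Run:
```python
from h import *
for v in np.linspace(.35,1.735,10)[1:]:
    manip.servo_line(htcp(v),vel=.06); print(round(v,2),manip.current_force(),manip.current_finger_gap())
effector.open_jaws(); manip.servo_line(htcp(1.74)+[0,0,.1],vel=.15)
manip.move_pose(ch(-.06,-0.02,.34),down(CY-np.pi/2)); manip.sleep(.2)
c=viewer.get_calibration('wrist'); im=snap('wrist','w5'); print(manip.current_clock())
json.dump({k:(v.tolist() if hasattr(v,'tolist') else v) for k,v in c.items()},open('w5.json','w'))
manip.move_pose([.45,0,.42],down(-np.pi/2))
manip.move_pose([.46,-.50,.32],down(-np.pi/2)); manip.sleep(.2)
c=viewer.get_calibration('wrist'); im2=snap('wrist','w6'); print(manip.current_clock())
json.dump({k:(v.tolist() if hasattr(v,'tolist') else v) for k,v in c.items()},open('w6.json','w'))
A=cv2.resize(im[0:230,120:520,::-1],(520,299)); B=cv2.resize(im2[0:235,140:540,::-1],(520,299)) 
cv2.imwrite('pics/c7.png',np.vstack([A,B]))
```

```text
0.5 [-1.6493  1.4141 -4.7966] 0.008953678274216717
0.66 [-1.4976  1.944  -5.4355] 0.00837638365029679
0.81 [-1.5849  2.1218 -4.7725] 0.008526446626316067
0.97 [-1.3778  3.598  -4.0745] 0.008394239725372732
1.12 [-2.5749  3.6429 -4.3836] 0.008570854744425885
1.27 [-1.0254  5.8262 -4.7458] 0.00882811676588367
1.43 [-1.414   5.3762 -4.6968] 0.008782794682604109
1.58 [-0.9354  5.5606 -4.9531] 0.008781556448325002
1.74 [-1.738   6.3576 -5.0804] 0.008547808415280427
46.2
49.2167
```

View pics/c7.png

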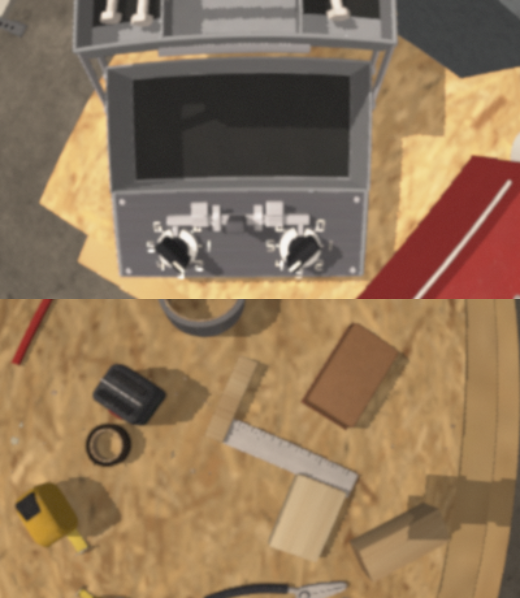

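Run:
```python
from h import *
c=load('w6.json'); T=viewer.get_calibration('top')
w=lambda u,v:(140+u/1.3,(v-299)/1.2723)
for z in (.02,.05):
    A,B,C,L=[onz(c,w(*p),z,'wrist') for p in [(352,325),(405,356),(350,422),(303,397)]]
    n=np.linalg.norm; print(z,n(A-B),n(A-L),n(B-C),n(L-C))
print(tri((c,w(352,325),'wrist'),(T,(375+540/4,155+29/4),'top')),tri((c,w(405,356),'wrist'),(T,(375+610/4,155+70/4),'top')))
# battery mask (dark), tape mask (yellow) in w6 and top
def cont(im,m): 
    m=cv2.morphologyEx(m.astype(np.uint8),cv2.MORPH_OPEN,np.ones((3,3))); return sorted(cv2.findContours(m,0,1)[0],key=cv2.contourArea)[::-1]
T0=cv2.imread('pics/top0.png'); W=cv2.imread('pics/w6.png')
for nm,im,cal,cam,box in [('top',T0,T,'top',(380,480,165,290)),('w6',W,c,'wrist',(140,300,40,235))]:
    u0,u1,v0,v1=box; h=cv2.cvtColor(im,cv2.COLOR_BGR2HSV); k=np.zeros(im.shape[:2],bool);k[v0:v1,u0:u1]=1
    yl=k&(h[...,1]>165)&(h[...,2]>120)&(abs(h[...,0].astype(int)-23)<5); dk=k&(h[...,2]<75)&(h[...,1]<110)
    for lab,m in (('yel',yl),('dark',dk)):
        for q in cont(im,m)[:3]: r=cv2.minAreaRect(q); print(nm,lab,cv2.contourArea(q),r)
cv2.imwrite('pics/c8.png',cv2.resize(W[50:215,140:275],None,fx=3.6,fy=3.6,interpolation=cv2.INTER_CUBIC))
```

```text
0.02 0.07062296009649026 0.10520016558302578 0.10754315803568837 0.05930672663686605
0.05 0.06580142282065211 0.09801798971430144 0.10020102249617029 0.055257765890999545
[ 0.6622 -0.6196  0.0588] [ 0.6513 -0.7121 -0.0188]
top dark 189.0 ((439.5540771484375, 189.1756591796875), (18.36712646484375, 13.252229690551758), 54.46232223510742)
top dark 64.0 ((449.1891784667969, 183.86483764648438), (16.042173385620117, 5.347391128540039), 54.462318420410156)
top dark 49.0 ((468.9117736816406, 264.6470642089844), (3.6380343437194824, 20.858062744140625), 75.96376037597656)
w6 yel 513.0 ((170.79409790039062, 176.3235321044922), (34.98571014404297, 21.60881996154785), 59.03623962402344)
w6 dark 1321.0 ((239.4362335205078, 74.80537414550781), (47.35160827636719, 35.71851348876953), 34.99202346801758)
w6 dark 175.0 ((162.02000427246094, 162.86001586914062), (14.200000762939453, 15.40000057220459), 53.13010025024414)
w6 dark 62.5 ((234.4058837890625, 105.92352294921875), (16.87322998046875, 6.595898628234863), 57.528804779052734)
```

View pics/c8.png

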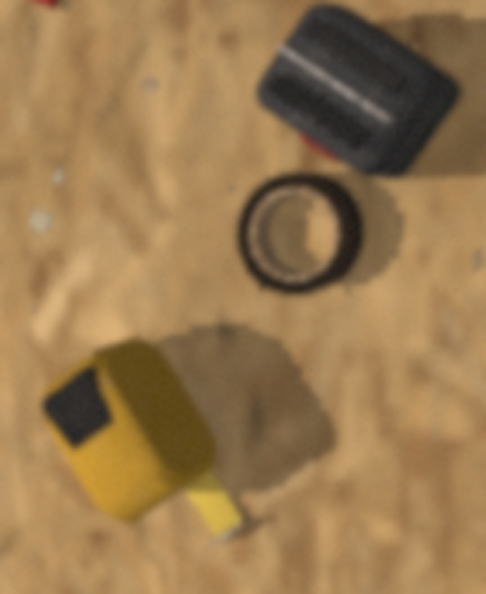

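Naming them: the large tape is at (55,430) in the crop, with the battery at (360,90) and a black ring at (300,235) that is not wanted. The large tape's case spans about 68 mm and the small one is visibly smaller, so I take the large one. I'll check the brown block's height in the side view.

Run:
```python
from h import *
c=load('w6.json'); S=viewer.get_calibration('side'); T=viewer.get_calibration('top')
w=lambda u,v:(140+u/1.3,(v-299)/1.2723)
pts=[(352,325),(405,356),(350,422),(303,397)]
def msk(fn,box,cam):
    im=cv2.imread(fn); lab=cv2.cvtColor(im,cv2.COLOR_BGR2LAB).astype(int); u0,u1,v0,v1=box
    m=(lab[...,1]-128)>9; k=np.zeros_like(m);k[v0:v1,u0:u1]=1; m&=k
    n,l,st,ce=cv2.connectedComponentsWithStats(m.astype(np.uint8)); i=1+np.argmax(st[1:,4]); return l==i,st[i]
for fn,box in [('pics/side0.png',(270,330,95,135)),('pics/top0.png',(485,535,155,208)),('pics/w6.png',(365,460,10,110))]:
    m,st=msk(fn,box,'') ; print(fn,st)
for h in (.02,.035,.05):
    P=[onz(c,w(*p),h,'wrist') for p in pts]; Q=P+[p*[1,1,0] for p in P]
    for n,cal,cam in(('side',S,'side'),('top',T,'top')):
        x=np.array([proj(cal,p,cam) for p in Q]); print(h,n,x.min(0),x.max(0))
im=cv2.imread('pics/side0.png'); 
for u in (290,298,306): print(u,[tuple(int(a) for a in im[v,u]) for v in range(104,130)])
```

```text
pics/side0.png [282 108  32  20 411]
pics/top0.png [491 163  35  40 692]
pics/w6.png [ 371   19   75   84 3331]
0.02 side [283.6698 108.6639] [312.2153 127.5924]
0.02 top [489.3261 162.9653] [528.2488 199.1575]
0.035 side [284.4824 106.1554] [312.305  127.9296]
0.035 top [488.5329 163.0898] [528.5008 199.2727]
0.05 side [285.3062 103.6084] [312.395  128.2675]
0.05 top [487.7394 163.2172] [528.7585 199.3879]
290 [(95, 144, 181), (96, 145, 181), (99, 148, 183), (97, 144, 179), (82, 122, 159), (67, 102, 141), (63, 96, 136), (63, 95, 136), (64, 97, 138), (65, 98, 140), (66, 100, 142), (65, 99, 141), (62, 93, 133), (56, 85, 122), (55, 83, 118), (51, 79, 114), (50, 77, 111), (47, 72, 106), (55, 82, 117), (82, 121, 157), (100, 150, 185), (102, 153, 188), (98, 148, 183), (93, 140, 175), (86, 132, 168), (84, 129, 165)]
298 [(103, 155, 191), (102, 154, 188), (99, 150, 185), (99, 149, 184), (95, 142, 177), (83, 125, 161), (69, 104, 143), (65, 96, 135), (65, 97, 136), (66, 98, 138), (67, 100, 141), (68, 101, 143), (68, 101, 144), (69, 103, 147), (65, 97, 140), (58, 88, 126), (55, 85, 122), (53, 83, 119), (53, 80, 116), (51, 76, 112), (50, 74, 110), (66, 98, 132), (92, 135, 167), (103, 151, 184), (101, 150, 183), (96, 143, 176)]
306 [(92, 139, 174), (95, 144, 179), (98, 149, 185), (97, 148, 183), (95, 145, 179), (97, 145, 179), (99, 147, 181), (94, 139, 173), (77, 115, 153), (67, 100, 140), (68, 100, 140), (69, 101, 142), (69, 103, 144), (71, 104, 147), (72, 105, 149), (69, 104, 147), (63, 95, 136), (56, 86, 123), (55, 83, 120), (53, 81, 116), (52, 78, 113), (50, 75, 111), (53, 78, 116), (73, 107, 144), (92, 137, 170), (96, 143, 177)]
```

The block's silhouette rows (108–128) fit a height of about 20 mm, so it is a brick and not the 50 mm carton. Only the battery and the large tape need packing. Next I compute their poses.

Run:
```python
from h import *
c=load('w6.json'); T=viewer.get_calibration('top')
w=lambda p,z: onz(c,(140+p[0]/3.6,50+p[1]/3.6),z,'wrist'); t=lambda p,z: onz(T,(375+p[0]/4,155+p[1]/4),z)
def e(n,a,b): v=(b-a)[:2]; print(n,a,b,'len',round(np.hypot(*v)*1e3,1),'ang',round(np.degrees(np.arctan2(v[1],v[0])),1))
z=.062
e('bat w left-top',w((260,90),z),w((318,4),z)); e('bat t top-right',t((280,84),z),t((320,130),z)); e('bat t right-bottom',t((320,130),z),t((265,178),z))
e('rail w',w((287,47),.068),w((390,122),.068)); 
z=.068
e('tape w inner edge',w((97,358),z),w((185,485),z)); e('tape w end',w((45,405),z),w((97,358),z)); e('tape w outer',w((45,410),z),w((120,520),z)); e('tape w end2',w((125,520),z),w((185,485),z))
e('tape t window',t((90,250),z),t((120,275),z)); print('hook tip',w((230,535),.01),t((138,365),.01))
im=cv2.imread('pics/w6.png');h=cv2.cvtColor(im,cv2.COLOR_BGR2HSV)
# overall silhouette of tape (yellow bright+dark)
```

```text
bat w left-top [ 0.5857 -0.3603  0.062 ] [ 0.616  -0.3827  0.062 ] len 37.6 ang -36.4
bat t top-right [ 0.6138 -0.4144  0.062 ] [ 0.5783 -0.4444  0.062 ] len 46.5 ang -139.8
bat t right-bottom [ 0.5783 -0.4444  0.062 ] [ 0.5397 -0.4011  0.062 ] len 58.1 ang 131.7
rail w [ 0.6    -0.3728  0.068 ] [ 0.5701 -0.4106  0.068 ] len 48.2 ang -128.4
tape w inner edge [ 0.4896 -0.29    0.068 ] [ 0.4387 -0.3231  0.068 ] len 60.7 ang -147.0
tape w end [ 0.4721 -0.2638  0.068 ] [ 0.4896 -0.29    0.068 ] len 31.5 ang -56.3
tape w outer [ 0.4701 -0.2635  0.068 ] [ 0.4247 -0.2924  0.068 ] len 53.8 ang -147.6
tape w end2 [ 0.4247 -0.2947  0.068 ] [ 0.4387 -0.3231  0.068 ] len 31.7 ang -63.8
tape t window [ 0.4799 -0.2653  0.068 ] [ 0.4614 -0.2878  0.068 ] len 29.2 ang -129.3
hook tip [ 0.4001 -0.3165  0.01  ] [ 0.3979 -0.3133  0.01  ]
```

The battery's corner in w6 is about 30 mm from where the first top view put it, so it was knocked aside. I'll re-measure from straight above with masks.

```bash
cat >> h.py <<'E'
def comp(m,near):
    m=cv2.morphologyEx(m.astype(np.uint8),cv2.MORPH_CLOSE,np.ones((5,5))); m=cv2.morphologyEx(m,cv2.MORPH_OPEN,np.ones((3,3)))
    best=[q for q in cv2.findContours(m,0,1)[0] if cv2.contourArea(q)>150]
    return min(best,key=lambda q:abs(cv2.pointPolygonTest(q,(float(near[0]),float(near[1])),True)) if cv2.pointPolygonTest(q,(float(near[0]),float(near[1])),False)<0 else -1)
def rect(q,cal,z,cam='wrist'):
    P=np.array([onz(cal,p,z,cam)[:2] for p in q.reshape(-1,2)]).astype(np.float32)*1000
    return cv2.minAreaRect(P)
def overhead(xy,z,name):
    manip.move_pose([xy[0]-.08,xy[1],z],down(-np.pi/2)); manip.sleep(.25)
    c=viewer.get_calibration('wrist'); im=snap('wrist',name); return c,cv2.cvtColor(im,cv2.COLOR_RGB2HSV)
E
python3 - <<'E'
from h import *
for n,xy in (('bat',(.585,-.387)),('tape',(.452,-.293))):
    c,h=overhead(xy,.27,'o_'+n); near=proj(c,[*xy,.06],'wrist'); print(n,near,c['eye'])
    H,S,V=[h[...,i].astype(int) for i in range(3)]
    for th in ((60,75,90) if n=='bat' else (140,160,180)):
        m=(V<th)&(S<110) if n=='bat' else (S>th)&(abs(H-23)<7)
        q=comp(m,near); r=cv2.boundingRect(q)
        print(th,cv2.contourArea(q),r,'z.065',rect(q,c,.065),'z.03',rect(q,c,.03)[1])
    u,v=near.astype(int); print([tuple(int(a) for a in h[v+d,u]) for d in range(-40,41,8)]); print([tuple(int(a) for a in h[v,u+d]) for d in range(-56,57,8)])
print(manip.current_clock())
E
```

```text
bat [317.0012 104.9188] [ 0.5866 -0.3883  0.4088]
60 312.5 (297, 100, 38, 26) z.065 ((575.931640625, -384.7294921875), (46.49066925048828, 10.819214820861816), 55.95997619628906) z.03 (51.222965240478516, 11.920511245727539)
75 1606.5 (293, 77, 55, 54) z.065 ((586.6851196289062, -389.85308837890625), (52.5887336730957, 44.2144889831543), 53.77907943725586) z.03 (57.94179153442383, 48.71505355834961)
90 1868.5 (291, 77, 58, 55) z.065 ((586.5676879882812, -389.7739562988281), (53.897438049316406, 45.500370025634766), 53.84236145019531) z.03 (59.3836784362793, 50.13193130493164)
[(16, 137, 155), (16, 128, 172), (10, 14, 53), (10, 29, 52), (12, 18, 70), (15, 24, 106), (0, 12, 43), (8, 17, 59), (16, 87, 106), (17, 119, 124), (17, 118, 125)]
[(17, 113, 181), (17, 117, 196), (17, 121, 192), (17, 122, 190), (18, 16, 79), (18, 31, 41), (30, 14, 54), (15, 24, 106), (8, 15, 67), (10, 26, 58), (13, 35, 51), (17, 101, 101), (17, 118, 123), (17, 117, 126), (17, 116, 132)]
tape [318.5093 106.3102] [ 0.455  -0.2932  0.4086]
140 2027.0 (285, 73, 54, 73) z.065 ((447.3655090332031, -289.3067626953125),
[... 186 characters left out ...]
00700378417969, 34.84418487548828), 29.733673095703125) z.03 (82.6474609375, 38.39349365234375)
180 847.0 (296, 92, 40, 41) z.065 ((445.2430114746094, -290.6586608886719), (38.638160705566406, 32.49357604980469), 29.727371215820312) z.03 (42.57392120361328, 35.803489685058594)
[(17, 120, 202), (17, 122, 196), (18, 135, 149), (19, 178, 179), (20, 190, 197), (20, 188, 207), (20, 188, 214), (20, 184, 213), (20, 186, 170), (17, 121, 204), (17, 121, 203)]
[(16, 126, 195), (16, 129, 190), (16, 126, 186), (17, 125, 196), (20, 152, 222), (21, 184, 226), (20, 181, 217), (20, 188, 207), (20, 184, 193), (18, 114, 137), (17, 115, 131), (17, 118, 121), (16, 121, 131), (17, 114, 132), (16, 125, 186)]
51.1
```

```bash
cat >> h.py <<'E'
def pick(xy,ang,z,grip,lo,hi):
    o=down(np.radians(ang)); manip.move_pose([*xy,.2],o); manip.servo_line([*xy,z+.03],vel=.15); manip.servo_line([*xy,z],vel=.05)
    print('desc',manip.current_force()); effector.close(f_grip=grip); g=manip.current_finger_gap(); print('gap',g)
    assert lo<g<hi
    manip.servo_line([*xy,.33],vel=.2); print('lift',manip.current_force(),manip.current_finger_gap())
def place(cx,cy,z):
    o=down(CY-np.pi/2); p=ch(cx,cy,z)
    manip.move_pose([.45,-.05,.36],o); manip.move_pose(ch(cx,cy,.3),o); manip.servo_line(p+[0,0,.03],vel=.15); manip.servo_line(p,vel=.04)
    print('at floor',manip.current_force(),manip.current_finger_gap()); effector.open_jaws(); manip.servo_line(ch(cx,cy,.3),vel=.2); print(manip.current_clock())
E
python3 - <<'E'
from h import *
pick((.5866,-.3898),-36.2,.052,30,.044,.054)
place(.035,-.06,.0575)
E
```

```text
desc [ 0.0982 -0.3794 -0.4656]
gap 0.04894053544855017
lift [-0.5981  0.1224 -2.1008] 0.04905403938879391
at floor [-0.2523  0.2255 -2.5909] 0.048485803897936906
63.2333
```

Run:
```python
from h import *
manip.move_pose([.45,-.05,.36],down(-np.pi/2))
c,h=overhead((.452,-.293),.27,'o_tape2'); near=proj(c,[.452,-.293,.06],'wrist')
H,S,V=[h[...,i].astype(int) for i in range(3)]
q=comp((S>160)&(abs(H-23)<7),near); r=rect(q,c,.065); print(r)
assert np.hypot(r[0][0]-450.6,r[0][1]+287.7)<4 and abs(r[2]-29.7)<4
pick((.455,-.285),-60.5,.045,30,.031,.040)
place(.049,.06,.0505)
manip.move_pose(ch(-.06,-.02,.34),down(CY-np.pi/2)); manip.sleep(.2)
c=viewer.get_calibration('wrist'); im=snap('wrist','w7')
json.dump({k:(v.tolist() if hasattr(v,'tolist') else v) for k,v in c.items()},open('w7.json','w'))
h=cv2.cvtColor(im,cv2.COLOR_RGB2HSV); H,S,V=[h[...,i].astype(int) for i in range(3)]
for cx,cy,z in ((.049,.06,.07),(.035,-.06,.07)):
    n=proj(c,ch(cx,cy,z),'wrist').astype(int); print(n,h[n[1],n[0]])
n=proj(c,ch(.04,.06,.06),'wrist'); r=rect(comp((S>150)&(abs(H-23)<7),n),c,.07); print(r,inch(np.array(r[0])/1000))
print(manip.current_clock())
```

```text
((447.95654296875, -289.1649475097656), (62.09761428833008, 35.12700653076172), 29.385540008544922)
desc [ 0.2562  0.9372 -0.1075]
gap 0.03619378069491173
lift [-0.2314 -0.5616 -2.887 ] 0.0363782234049225
at floor [-2.8731  5.0061 -4.6495] 0.03609124688759284
77.7833
[259  84] [ 22 167 236]
[351  94] [ 15  25 161]
((474.91046142578125, 333.92218017578125), (73.98860168457031, 42.93028259277344), 30.294126510620117) [44.2684 56.3744]
78.65
```

Run:
```python
from h import *
q=next(tiltq()); p=htcp(1.742)
manip.move_pose(p+[0,0,.1],q); manip.servo_line(p+[0,0,.03],vel=.15); manip.servo_line(p,vel=.04); print('down',manip.current_force())
effector.close(f_grip=40); g=manip.current_finger_gap(); print('gap',g,manip.current_force()); assert .007<g<.013
for v in np.linspace(1.742,0,13)[1:]:
    manip.servo_line(htcp(v),vel=.06); print(round(v,2),manip.current_force(),manip.current_finger_gap())
effector.open_jaws(); manip.servo_line(htcp(0)+[0,0,.1],vel=.15)
manip.move_pose(ch(-.10,0,.3),down(CY-np.pi/2)); manip.sleep(.2)
c=viewer.get_calibration('wrist'); im=snap('wrist','w8'); print(manip.current_clock())
a=cv2.imread('pics/w4.png').astype(int); b=im[:,:,::-1].astype(int); d=np.abs(a-b).sum(2)[0:195,190:445]
print('diff vs w4 (tray down before)',d.mean(),(d>60).sum()); 
ys,xs=np.where(d>60); print(xs.mean()+190 if len(xs) else 0, ys.mean() if len(ys) else 0)
```

```text
down [-0.8461 -0.6365  0.7696]
gap 0.008369176893839814 [ 1.6185  0.9561 -0.4812]
1.6 [ 1.7409  1.5038 -1.6073] 0.009068928303962717
1.45 [ 1.3427  0.9456 -1.2195] 0.0086031445840827
1.31 [ 1.5952 -0.4568  1.0514] 0.008879939082267843
1.16 [ 0.892  -1.4973  0.6814] 0.008677446449623987
1.02 [-0.0714 -3.687   0.646 ] 0.008811172502884516
0.87 [-0.4616 -5.0168  1.1409] 0.00837777516251239
0.73 [-1.5057 -6.7917 -0.1964] 0.00838454376854056
0.58 [-1.4966 -6.325  -1.5314] 0.008873303457452485
0.44 [-0.7774 -5.08   -2.5971] 0.008735601107610784
0.29 [-0.6786 -4.662  -4.5269] 0.008659417584144295
0.15 [ 0.7421 -5.758  -5.5096] 0.008147183601194161
0.0 [ 0.9188 -6.336  -2.4198] 0.008446094585063858
90.4917
diff vs w4 (tray down before) 23.59352438411262 6256
297.6820652173913 97.03964194373401
```

Run:
```python
from h import *
a=cv2.imread('pics/w4.png',0); b=cv2.imread('pics/w8.png',0); c4=load('w4.json'); c=viewer.get_calibration('wrist'); print(c4['eye']-c['eye'],(R.from_quat(c4['attitude']).inv()*R.from_quat(c['attitude'])).as_rotvec())
def off(n,u0,u1,v0,v1):
    t=a[v0:v1,u0:u1]; r=cv2.matchTemplate(b[max(0,v0-15):v1+15,u0-15:u1+15],t,cv2.TM_CCOEFF_NORMED); _,s,_,l=cv2.minMaxLoc(r); print(n,l[0]-15,l[1]-min(15,v0),round(s,3))
off('left dial',240,290,140,190); off('right dial',350,395,140,190); off('lug+bar',255,385,125,150); off('handle',262,372,55,85); off('frontleft corner',190,215,100,122); off('front right corner',425,447,100,122); off('divL',255,270,20,110)
off('bolts L',205,262,28,95); off('bolt R',385,410,28,95); off('bolt left1',212,230,30,92);off('bolt left2',234,255,32,95)
```

```text
[-0.0004 -0.0007 -0.0017] [ 0.0028  0.0001 -0.001 ]
left dial 1 1 0.977
right dial 0 1 0.989
lug+bar 0 1 0.975
handle 1 2 0.992
frontleft corner 1 1 0.997
front right corner 0 2 0.981
divL 1 2 0.995
bolts L 1 2 0.996
bolt R 0 2 0.998
bolt left1 1 2 0.996
bolt left2 1 2 0.997
```

The tray is down: its features line up with the first "down" picture to within a pixel, and the hex bolts haven't moved. Next I push the bolt home and scramble the dials.

Run:
```python
from h import *
boltmove(-.059,-.0488)
manip.move_pose(ch(-.13,0,.3),down(CY-np.pi/2)); manip.sleep(.2)
c=viewer.get_calibration('wrist'); im=snap('wrist','w9'); a=cv2.imread('pics/w3.png',0); b=cv2.cvtColor(im,cv2.COLOR_RGB2GRAY)
def off(n,u0,u1,v0,v1):
    t=a[v0:v1,u0:u1]; r=cv2.matchTemplate(b[v0-15:v1+15,u0-15:u1+15],t,cv2.TM_CCOEFF_NORMED); _,s,_,l=cv2.minMaxLoc(r); print(n,l[0]-15,l[1]-15,round(s,3))
off('bar L',252,264,99,122);off('lug+bar',252,384,97,112); off('dials',245,285,122,165); off('dialR',350,395,122,165); off('rim',260,380,80,98); off('rimcorner',195,230,70,100)
```

```text
gap 0.01777019778640388 [0.0255 1.0568 0.2447]
f [-5.7659 -1.3931  7.8515] [-49.8515   1.3064]
95.5
bar L 1 0 0.987
lug+bar 1 1 0.984
dials 1 0 0.98
dialR 1 1 0.97
rim 1 1 0.986
rimcorner 1 0 0.992
```

Run:
```python
from h import *
dial(1,[(-45,-110,.003,45)])
dial(-1,[(-135,-70,.003,-45)])
manip.move_pose(ch(-.13,0,.3),down(CY-np.pi/2)); manip.sleep(.2)
c=viewer.get_calibration('wrist'); im=snap('wrist','w10'); h=cv2.cvtColor(im,cv2.COLOR_RGB2HSV); b=cv2.cvtColor(im,cv2.COLOR_RGB2GRAY)
for s in (1,-1):
    # knob: dark pixels; unwrap around axis at z=.128, brightness at r 8..17mm
    res=[]
    for t in range(0,360,5):
        v=[b[tuple(np.round(proj(c,ch(-.088+r*np.cos(np.radians(t)),.062*s+r*np.sin(np.radians(t)),.128),'wrist')).astype(int)[::-1])] for r in (.010,.013,.016)]
        res.append((t,int(np.max(v)),int(np.mean(v))))
    print(s,[(t,m) for t,_,m in res if m<75])
a=cv2.imread('pics/w9.png',0)
def off(n,u0,u1,v0,v1):
    t=a[v0:v1,u0:u1]; r=cv2.matchTemplate(b[v0-15:v1+15,u0-15:u1+15],t,cv2.TM_CCOEFF_NORMED); _,s,_,l=cv2.minMaxLoc(r); print(n,l[0]-15,l[1]-15,round(s,3))
off('lug+bar',252,384,97,112); off('rim',260,380,80,98)
print(manip.current_clock())
```

```text
gap 0.01194115145535116 [-3.6395  0.2507  1.1623]
turned [-5.136   3.3196  4.1773] [ 0.4743  1.3121 -0.0608] 100.9417
gap 0.011612987524220809 [ 0.8759  4.6189 -4.8303]
turned [ 1.3478  5.1995 -4.4898] [ 1.1609 -0.468   0.0495] 107.0833
1 [(170, 55), (175, 46), (180, 49), (185, 64), (265, 72), (270, 67), (275, 62), (280, 59), (285, 48), (290, 46), (295, 36), (300, 37), (305, 37), (310, 33), (315, 32), (320, 32), (325, 35), (330, 39), (335, 41), (340, 46), (345, 48), (350, 52), (355, 61)]
-1 [(10, 63), (15, 44), (20, 46), (25, 45), (30, 46), (35, 45), (40, 44), (45, 43), (50, 40), (55, 39), (60, 38), (65, 39), (70, 41), (75, 40), (80, 40), (85, 45), (90, 53), (95, 63), (165, 73), (170, 59), (175, 67), (180, 68), (215, 73)]
lug+bar -1 -1 0.996
rim -1 -1 0.993
109.725
```

Run:
```python
from h import *
im=snap('top','top_end'); a=cv2.imread('pics/top0.png').astype(int); d=np.abs(a-im[:,:,::-1].astype(int)).sum(2)
for n,(u0,u1,v0,v1) in {'mug':(316,350,130,162),'ring/saw':(455,545,165,260),'batt old':(425,455,175,200),'tape old':(388,415,212,240)}.items(): print(n,d[v0:v1,u0:u1].mean())
print(manip.current_clock()); print(manip.hand_in())
```

```text
mug 5.044117647058823
ring/saw 8.069005847953216
batt old 135.80133333333333
tape old 83.8862433862434
109.775
the job is handed in; nothing more can be done
None
```

I packed the one battery pack and the larger tape measure in the chest, lowered the tray, pushed the bolt home, turned both dials off the code, and handed the job in at 110 s; the hexagon bolts stayed in the tray and the mug is still standing.

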